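Build up the orbital shaker's drive stud: spacer, washer, bushing

ROBOT

A 6-joint arm with a two-finger parallel gripper is mounted at the origin on the work surface. World frame = base frame: x ahead of the robot, y to its left, z up, the work surface at z = 0. Lengths are in mm, angles in rad, forces in N, time in s.
With the tool pointing down it reaches from about 275 to 750 mm from the base axis. Payload 10.2 kg.
Tool frame: the origin (TCP) lies at the very end of the fingers, on their centre line; the grasp point (between the pads) lies 19 mm behind it (ctrl.tcp_to_grasp is the distance from the TCP to the grasp point, in mm); z points along the fingers, x is the direction in which the jaws open and shut, and the axes are right-handed (so a half turn about z gives the same grasp; the last joint's range is limited). The gripper opens to 85 mm and grips with 20 to 120 N. Pads are 22 mm wide; open, the fingers measure 114 mm over their backs; the gripper's body (76 mm by 85 mm) begins 54 mm behind the grasp point. The pads swing forward as they close: fully open they stand 13 mm farther back than shut.
Start: joints at [-1.484, 0.313, 1.498, -0, 1.331, -0.223], TCP at [160.043, -500.017, 193.694] pointing down, gripper open.
Joint ranges: [-2.94, 2.94], [-0.97, 2.17], [0.19, 2.56], [-1.23, 4.37], [0.02, 3.11], [-2.88, 2.88]. Speed limits (rad/s): [2.39, 2.39, 3.01, 3.14, 3.14, 3.14].

INTERFACE

Orientations are given as a unit quaternion [w, x, y, z].
In Python, from rig import monitor, vision, order, ctrl gives the robot as it stands. The module is installed in compiled form; this text tells all that it offers.
- The arm moves only by the shell command python3 -m pendant 'ROWS' [FORCE]. ROWS is JSON, a list that holds one entry, the list of rows, each a list of 5 numbers: the closure, from -1 (fully open) to 1 (shut), then the shift along the world's x, y, z in m, then the turn about the world's z in degrees. In form: [[[fingers, dx, dy, dz, spin], ...]]. A call has 1 to 20 rows; each row is the pose to reach, as a shift and turn from the pose commanded when the call began; what a row does not reach only later rows make up. A row lasts 1/10 s, in which the tool goes at most 50 mm and 8.59 degrees, less where a joint would pass 70% of its speed; a pose out of reach is approached as far as the arm can. A call with a gripper value outside its range is refused whole. The fingers move at their own pace and stop on an object; FORCE is the grip in N (left out, the last holds). Time passes only in rows, so rows that repeat a pose let the fingers close. It gives the time, the measured TCP pose, the force and the opening at its end, in the units of the state.
- monitor.sense(): the state, without advancing time (a new reading comes with each control period).
- vision.capture(name): name is "side" or "top"; returns (picture, depth): 400x640x3 uint8, red, green, blue; 400x640 float32, mm along the optical axis (not along the pixel's ray), 0 where there is no reading.
- vision.camera_info(name): a dict with "fov_y" (degrees; the focal length in pixels is half the picture's height over the tangent of half this angle, whatever the lens; pixels are square), "cx", "cy" (the principal point, pixels), "R" (3x3) and "t" (3): a world point X has camera coordinates R X + t. Camera axes: x right, y down, z forward; pixel columns grow to the right and rows downward; lengths in mm; the calibration is good to about 2 mm. A picture is of the moment at which its call begins. camera_info takes no time and is no camera call.
- order.finish_job(): hands the job in, once; it reports no verdict.
The state is a dict: "time_s": time; "joints": joint angles; "dq": joint speeds; "tau": joint torques, N m; "eef_pos": TCP position; "ee_rot": TCP orientation; "force": force on the tool from outside, world axes, zero at the start; "wrist_torque": the same for the moment, N m; "grip_width": opening from 0.0 (shut) to 1.0 (fully open).
Only numpy, scipy, OpenCV 4.12 (cv2) and the standard library are available. Lean on these libraries where they do the work, as an engineer would, in place of code of your own. Each camera call takes 0.05 s, during which the arm holds its last target.

TASK

The orbital shaker's platform is off for service: thread the new parts onto its drive stud, first the aluminium spacer, then the green thrust washer, then the brass bushing with its flange down, and push each one fully home so that the bushing ends up held under the spring balls. The stud does not stand on the drive's axis and has to be found by feel or by eye; the drive bearing is delicate, so never load the shaker with more than 25 N in any direction. Leave the dark worn parts and everything else where they are.

Things in the scene. Friction and masses are not known exactly. Their poses are not given: they have to be found in the camera images.
- drive_axis (a point): Point on the vertical turning axis of the orbital shaker's drive, level with the seat, 104 mm above the table; z up. The seat is a flat steel boss 40 mm across. From it rises the drive stud: a plain oiled steel pin, 12 mm in diameter. The stud is eccentric: its centre stands 5 mm from this axis, in whatever direction the crank stopped. That direction is NOT reported: look, or feel for it.
- stud_top (a point): Point on the drive axis level with the stud's tip, 60 mm above the seat (the stud itself stands 5 mm to one side). The stud's top 4.5 mm is a cone narrowing to a flat tip 8 mm across. A ring lowered up to about 2.5 mm off the stud's centre catches on the cone, which pushes it sideways towards the stud; further off it stops on the flat tip. The crank turns only under a sideways push of some 16 N.
- balls (a point): Point on the drive axis level with the three spring balls in the stud, 49.5 mm above the seat. The balls stand out 2 mm from the stud. A ring takes roughly 4 to 10 N to push down past them, then slides on with a little drag. They spring out again above the finished stack (47 mm) and hold it down.
- shaker: The shaker with crank and stud, fixed: white box 250 x 220 mm, deck 90 mm above the table, platform taken off. Origin on the table below the drive axis; x points away from its control panel. Round the crank a black shroud, radius 50 mm, 96 mm above the table; four rubber-capped supports near the deck's corners, 106 mm above the table, 95 mm (x) and 80 mm (y) from the axis.
- spacer_mid (a point): Centre (half-way up) of the spacer: a plain aluminium tube, 32 mm outside, 14 mm bore, 20 mm tall, 50 g, standing on end on the blue mat (mat 3 mm thick). z is the bore's axis.
- washer_mid (a point): Centre (half-way up) of the thrust washer: a green plastic disc 41 mm outside, 14 mm bore, 5 mm thick, 40 g, lying flat on the mat. z is the bore's axis. (The dark grey washer is the worn one.)
- bushing_mid (a point): Centre (half-way up) of the flanged brass bushing: flange 39 mm across and 5 mm thick at the bottom, barrel 26 mm across above it, 22 mm tall in all, 14 mm bore, 90 g, standing on its flange on the mat, flange down as it is to be fitted. z is the bore's axis, up away from the flange. (The dark grey bushing is the worn one.)
- worn_washer: worn washer, dark grey, 41 mm across, 4 mm thick, on the mat; origin under its centre
- worn_bushing: worn flanged bushing, dark grey, 39 mm across, 19 mm tall, on the mat; origin under its centre
- screwdriver: screwdriver with yellow handle, 190 mm, lying beyond the mat; origin near its middle, x towards the blade
- bottle: white bottle 68 mm across, 150 mm tall; origin under its centre
- beaker: glass beaker 70 mm across, 85 mm tall; origin under its centre
- tip_box: blue box of pipette tips, 120 x 85 x 77 mm; origin under its centre
- filter: blue round filter canister 90 mm across, 62 mm tall; origin under its centre
Mind the look-alikes: they are no part of the job. Of the things that look like the part that bears bushing_mid, take the one that is nearest to the robot's base at the start.

How it is judged (in metres and radians):
On the way, in this order (a step that is already met when the one before it is completed fails the run):
1. the spacer is home on the seat, round the stud (horizontal distance between spacer_mid and drive_axis below 0.0078 m and z of spacer_mid in the frame of drive_axis between 0.0085 and 0.0115 m and angle between spacer_mid's own z axis and vertical below 0.08 rad), for 0.1 s.
2. the washer lies flat on the spacer, round the stud (all of step 1 and horizontal distance between washer_mid and drive_axis below 0.0078 m and z of washer_mid in the frame of drive_axis between 0.021 and 0.024 m and angle between washer_mid's own z axis and vertical below 0.08 rad), for 0.1 s.
3. the bushing is home on the washer, flange down, under the spring balls (all of step 2 and horizontal distance between bushing_mid and drive_axis below 0.0078 m and z of bushing_mid in the frame of drive_axis between 0.0345 and 0.0375 m and angle between bushing_mid's own z axis and vertical below 0.08 rad), for 0.1 s.
At the end, for the whole second after the job is handed in: Spacer on the seat, washer on the spacer, bushing (flange down) on the washer, all round the stud, each within 1.5 mm of its fully seated height (centres 10, 22.5 and 36 mm above the seat) and level within 0.08 rad, released (all of step 3); the robot touches nothing.
It fails at once if the shaker, its crank or stud is loaded with more than 25 N (contact force between shaker and anything else above 25 N).
It fails at once if a worn part on the mat is moved by more than 25 mm (distance of any of worn_washer, worn_bushing from where it was at the start of the episode above 0.025 m).
It fails at once if the screwdriver, bottle, beaker, tip box or filter canister is moved by more than 25 mm (distance of any of screwdriver, bottle, beaker, tip_box, filter from where it was at the start of the episode above 0.025 m).
It also fails if it takes over 72 s, if anything falls off the work surface, if the arm or the gripper's body presses on something with over 40 N, if the wrist force passes 120 N, or if a joint passes its speed limit or range.

## Working session

There is one attempt and no reset: what is moved stays moved. The work goes in short steps, Python scripts to look and compute and a shell command to move; the robot and the scene stay as the last step left them, time stands still between calls to the robot, and variables do not carry over. Pictures are saved under pics/ and viewed, and the job is handed in when it is done.

```bash
mkdir -p pics; python3 - <<'E'
from rig import monitor, vision, order, ctrl
import cv2,numpy as np
print(monitor.sense()); print(ctrl.tcp_to_grasp)
for n in("side","top"):
    p,d=vision.capture(n); cv2.imwrite(f"pics/{n}0.png",p[:,:,::-1]); np.savez(f"{n}0.npz",p=p,d=d)
    print(n,vision.camera_info(n))
E
```

```text
{'time_s': 0.0, 'joints': array([-1.48439277e+00,  3.13466626e-01,  1.49842198e+00,  3.62714302e-06,
        1.33099565e+00, -2.23367508e-01]), 'dq': array([-0.00108482, -0.00037902,  0.00048326, -0.0001772 , -0.00035809,
       -0.00064755]), 'tau': array([-2.23035524e-03, -4.12275553e+01, -2.59742492e+01, -2.62440935e-04,
        4.12271416e-03, -2.51784961e-06]), 'eef_pos': array([ 160.02072009, -499.70670579,  193.13228258]), 'ee_rot': array([-4.87984509e-04,  8.07724967e-01, -5.89559124e-01, -4.23003685e-04]), 'force': array([-0.24962669, -0.01394492, -0.24332676]), 'wrist_torque': array([-0.0345833 , -0.00229406,  0.02220179]), 'grip_width': 1.0014945482811766}
18.700000000000003
side {'fov_y': 44.73667973136343, 'cx': 327.37453074361247, 'cy': 195.88135357208606, 'R': array([[ 0.80541876, -0.59265537,  0.00776088],
       [-0.44248471, -0.6099455 , -0.65739924],
       [ 0.39434491,  0.52604762, -0.75350249]]), 't': array([-465.35360012,  346.06001586, 1440.10861451])}
top {'fov_y': 42.26739948388323, 'cx': 323.9470387410879, 'cy': 196.15500313214372, 'R': array([[ 1.37245281e-02, -9.99905659e-01, -5.56718191e-04],
       [-9.86273977e-01, -1.34457950e-02, -1.64568688e-01],
       [ 1.64545677e-01,  2.80770425e-03, -9.86365468e-01]]), 't': array([  -8.98837394,  583.20754534, 1444.0122484 ])}
```

View pics/top0.png

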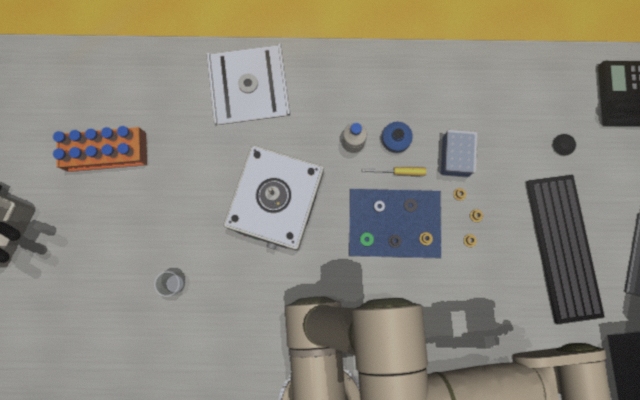

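View pics/side0.png

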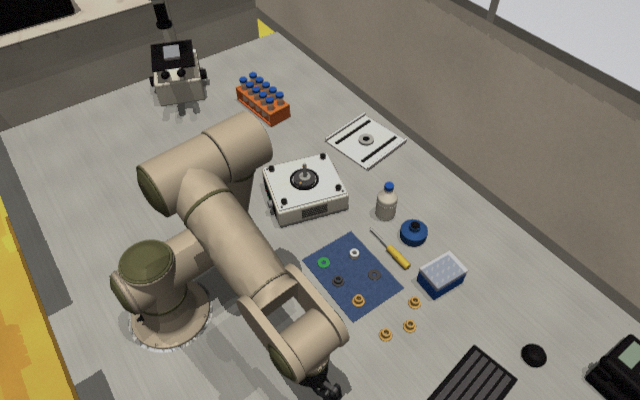

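The top view shows the shaker at (273,195), the spacer (379,206), the green washer (367,239), the worn parts (410,205) and (394,241), and a brass bushing on the mat at (427,238). Three more brass parts lie off the mat at about (470,215). I'll zoom in and measure.

```bash
cat > h.py <<'E'
import numpy as np,cv2
from rig import monitor, vision
def K(n):
    c=vision.camera_info(n); return 200/np.tan(np.radians(c["fov_y"]/2)),c
def atz(n,u,v,z):
    f,c=K(n); r=np.array([(u-c["cx"])/f,(v-c["cy"])/f,1]); R=np.array(c["R"]);t=np.array(c["t"])
    o=-R.T@t; d=R.T@r; return o+d*(z-o[2])/d[2]
def proj(n,X):
    f,c=K(n); q=np.array(c["R"])@X+c["t"]; return f*q[0]/q[2]+c["cx"],f*q[1]/q[2]+c["cy"]
def cloud(n,d):
    f,c=K(n); v,u=np.mgrid[:400,:640]; P=np.stack([(u-c["cx"])/f*d,(v-c["cy"])/f*d,d],-1)
    return (P-c["t"])@np.array(c["R"])
E
python3 - <<'E'
from h import *
t=np.load("top0.npz");s=np.load("side0.npz")
def crop(im,x0,y0,x1,y1,k): return cv2.resize(im[y0:y1,x0:x1,::-1],None,fx=k,fy=k,interpolation=cv2.INTER_CUBIC)
cv2.imwrite("pics/a.png",crop(t["p"],340,170,490,270,5))
cv2.imwrite("pics/b.png",crop(t["p"],220,140,330,250,5))
cv2.imwrite("pics/c.png",crop(s["p"],250,140,360,230,6))
for nm,u,v,z in [("spacer",379,206,23),("washer",367,239,8),("bush",426.5,238.5,20),("b2",460,194,15),("b3",476,215,15),("b4",470,240,15),("axis",273,195,104),("worn_b",394,241,20)]:
    X=atz("top",u,v,z); print(nm,X.round(1),np.hypot(*X[:2]).round(0))
P=cloud("top",t["d"])
for nm,u,v in [("sp",379,206),("sp rim",376,206),("mat",400,225),("bush",422,238),("deck",300,180),("b4",466,240)]: print(nm,P[v,u].round(1))
E
```

```text
spacer [ 560.5 -162.3   23. ] 584.0
washer [ 464.8 -128.5    8. ] 482.0
bush [ 467.6 -300.    20. ] 556.0
b2 [ 600.8 -402.3   15. ] 723.0
b3 [ 538.9 -447.3   15. ] 700.0
b4 [ 465.4 -427.4   15. ] 632.0
axis [575.3 140.3 104. ] 592.0
worn_b [ 459.  -205.7   20. ] 503.0
sp [ 562.5 -163.7    9.4]
sp rim [ 560.2 -153.4   24.4]
mat [ 508.  -226.4    0.9]
bush [ 468.8 -287.    20. ]
deck [621.5  66.9  90.4]
b4 [ 465.4 -416.3   12.9]
```

```bash
sleep 1
```

```text
(no output)
```

View pics/a.png

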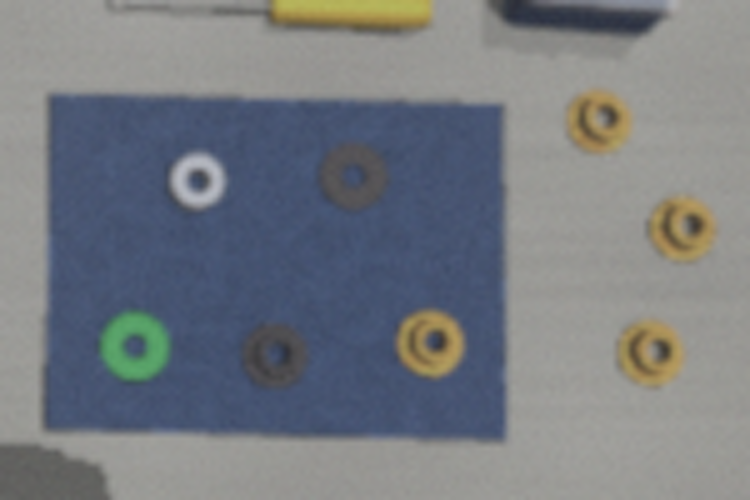

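View pics/b.png

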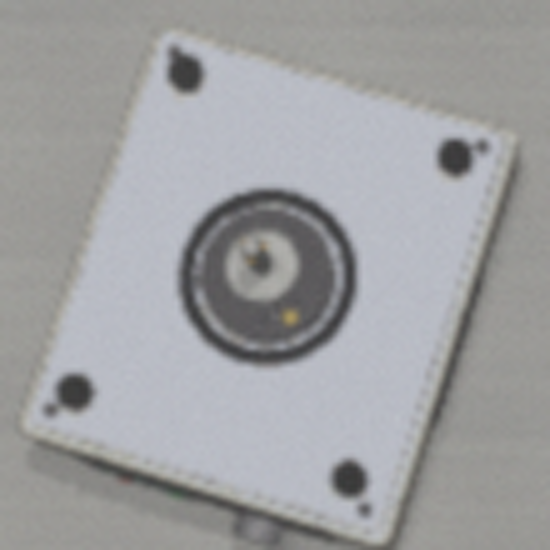

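View pics/c.png

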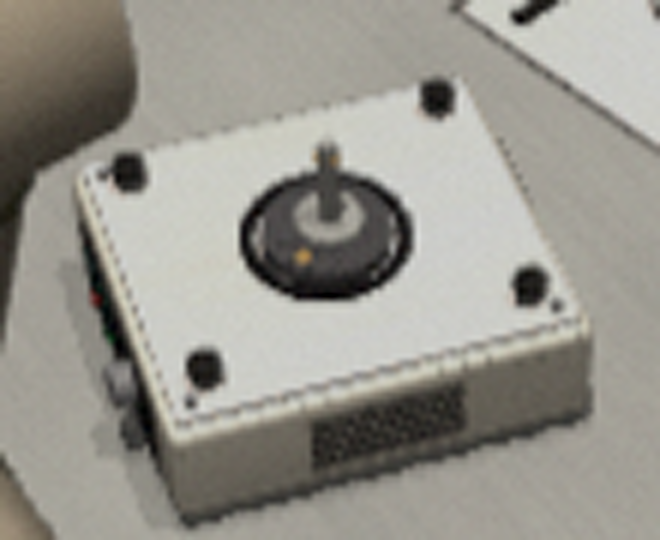

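```bash
python3 - <<'E'
from h import *
t=np.load("top0.npz");s=np.load("side0.npz")
for n,im,p in(("top",t,[(1,1)]),("side",s,[])):
    P=cloud(n,im["d"]); ok=im["d"]>0
    c=np.array([575,140])
    near=np.hypot(P[...,0]-c[0],P[...,1]-c[1])<35
    for lo,hi in((98,112),(112,130),(130,150),(150,170)):
        m=ok&near&(P[...,2]>lo)&(P[...,2]<hi); q=P[m]; v,u=np.nonzero(m)
        print(n,lo,hi,m.sum(),q.mean(0).round(1) if m.sum() else "", (u.mean().round(1),v.mean().round(1)) if m.sum() else "")
    # spots: supports via dark blobs on deck
# supports in top crop coordinates
sup=np.array([(185,73),(455,157),(74,392),(349,478)])/5.0+np.array([220,140])-0.4
S=np.array([atz("top",u,v,106) for u,v in sup]);print(S.round(1),S.mean(0).round(1))
sup=np.array([(129,171),(437,98),(205,368),(530,286)])/6.0+np.array([250,140])-0.4
S=np.array([atz("side",u,v,106) for u,v in sup]);print(S.round(1),S.mean(0).round(1))
print("boss",atz("top",261/5+219.6,265/5+139.6,104),"tip top",atz("top",262/5+219.6,261/5+139.6,164))
print("boss side",atz("side",329/6+249.6,217/6+139.6,104),"tip side",atz("side",328/6+249.6,144/6+139.6,164))
print(atz("top",268/5+219.6,276/5+139.6,96),"shroud")
def crop(im,x0,y0,x1,y1,k): return cv2.resize(im[y0:y1,x0:x1,::-1],None,fx=k,fy=k,interpolation=cv2.INTER_NEAREST)
cv2.imwrite("pics/d.png",np.hstack([crop(t["p"],255,175,293,215,14)[:540],crop(s["p"],285,155,325,195,14)[:540]])[:, :]) 
E
```

```text
top 98 112 325 [574.  140.1 101.9] (np.float64(273.1), np.float64(195.6))
top 112 130 7 [577.4 143.7 122. ] (np.float64(271.1), np.float64(193.1))
top 130 150 4 [577.4 140.9 140.3] (np.float64(271.5), np.float64(192.0))
top 150 170 20 [579.9 143.6 160.4] (np.float64(269.8), np.float64(189.8))
side 98 112 203 [573.7 137.6 103.3] (np.float64(302.8), np.float64(178.5))
side 112 130 15 [584.6 140.8 121. ] (np.float64(304.7), np.float64(172.9))
side 130 150 13 [584.7 141.3 138.9] (np.float64(304.5), np.float64(169.2))
side 150 170 17 [582.8 141.1 159. ] (np.float64(303.9), np.float64(165.2))
[[690.6 189.7 106. ]
 [644.4  37.1 106. ]
 [509.3 244.4 106. ]
 [464.   91.9 106. ]] [577.1 140.8 106. ]
[[511.1 240.6 106. ]
 [691.  185.  106. ]
 [464.9  88.8 106. ]
 [644.9  32.7 106. ]] [578.  136.8 106. ]
boss [582.0246948  143.84502509 104.        ] tip top [573.84260164 137.06410073 164.        ]
boss side [585.01618942 144.07045945 104.        ] tip side [585.36982576 142.62516808 164.        ]
[577.22505214 140.589005    96.        ] shroud
```

```bash
python3 -c "
import cv2;a=cv2.imread('pics/d.png');print(a.shape);cv2.imwrite('pics/d.png',cv2.resize(a,(800,int(800*a.shape[0]/a.shape[1]))))"
```

```text
(540, 1092, 3)
```

View pics/d.png

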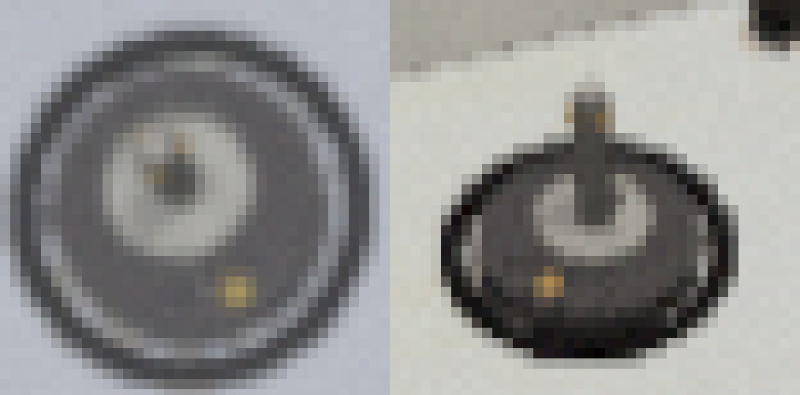

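```bash
python3 - <<'E'
from h import *
for n in("top","side"):
    z=np.load(n+"0.npz"); p=z["p"]; hsv=cv2.cvtColor(p,cv2.COLOR_RGB2HSV).astype(int)
    H,S,V=hsv[...,0],hsv[...,1],hsv[...,2]
    def find(m,X,zz,name,r=14):
        u0,v0=proj(n,np.array(X)); yy,xx=np.mgrid[:400,:640]; m=m&(np.hypot(xx-u0,yy-v0)<r)
        cn,_=cv2.findContours(m.astype(np.uint8),cv2.RETR_EXTERNAL,cv2.CHAIN_APPROX_NONE)
        c=max(cn,key=cv2.contourArea); (a,b),r_,_=cv2.minAreaRect(c)
        mm=np.zeros(m.shape,np.uint8); cv2.drawContours(mm,[c],-1,1,-1); v,u=np.nonzero(mm)
        print(n,name,"cent",u.mean().round(1),v.mean().round(1),r_, [atz(n,u.mean(),v.mean(),q).round(1)[:2] for q in zz])
    find((H>45)&(H<80)&(S>100),(465,-128,5),(5.5,8),"washer")
    find((S<70)&(V>110),(560,-162,13),(13,23),"spacer")
    find((H>10)&(H<30)&(S>90),(467,-300,13),(9,14,25),"bush")
E
```

```text
top washer cent 366.5 238.8 (12.727922439575195, 12.727920532226562) [array([ 465.6, -127.2]), array([ 465.4, -127. ])]
top spacer cent 379.3 205.5 (11.31370735168457, 10.60660171508789) [array([ 563.5, -164.3]), array([ 562. , -163.2])]
top bush cent 425.4 238.3 (11.0, 11.0) [array([ 469.2, -299. ]), array([ 468.7, -298.1]), array([ 467.8, -295.9])]
side washer cent 323.1 262.2 (10.0, 12.0) [array([ 468.3, -125.8]), array([ 467.4, -127.2])]
side spacer cent 354.1 252.1 (9.192387580871582, 8.485280990600586) [array([ 568.8, -157.6]), array([ 564.2, -162.7])]
side bush cent 358.0 300.4 (11.926054000854492, 11.648704528808594) [array([ 471.5, -299.6]), array([ 469.6, -301.6]), array([ 465.2, -306. ])]
```

```bash
python3 -m pendant '[[[-1,0.2,0.1,0,30],[-1,0.4,0.33,0,60],[-1,0.403,0.337,0,72.2],[-1,0.403,0.337,0,72.2],[-1,0.403,0.337,0,72.2],[-1,0.403,0.337,0,72.2],[-1,0.403,0.337,0,72.2],[-1,0.403,0.337,0,72.2],[-1,0.403,0.337,0,72.2],[-1,0.403,0.337,0,72.2],[-1,0.403,0.337,-0.12,72.2],[-1,0.403,0.337,-0.12,72.2],[-1,0.403,0.337,-0.12,72.2],[-1,0.403,0.337,-0.12,72.2],[-1,0.403,0.337,-0.12,72.2]]]' 30; python3 - <<'E'
from h import *
print(monitor.sense())
p,d=vision.capture("side"); np.savez("s1.npz",p=p,d=d)
u,v=map(int,proj("side",np.array([563,-163,40])))
cv2.imwrite("pics/e.png",cv2.resize(p[v-50:v+50,u-65:u+65,::-1],None,fx=6,fy=6,interpolation=cv2.INTER_CUBIC)); print(u,v)
E
```

```text
time_s: 1.6
eef_pos: [563.3, -163.4, 74.5]
ee_rot: [0.0, 1.0, -0.0, 0.0]
force: [0.6, 0.2, 0.9]
grip_width: 0.998
{'time_s': 1.6, 'joints': array([-4.81830947e-01,  5.58421490e-01,  1.45677945e+00, -8.67376674e-05,
        1.12575038e+00, -4.80927351e-01]), 'dq': array([-7.24443564e-03, -3.06588897e-02, -1.96382164e-02, -1.28178951e-05,
       -8.44880555e-04, -7.58937761e-04]), 'tau': array([ 4.55929041e-01, -4.70374668e+01, -2.21075839e+01,  1.75848539e-02,
       -2.42855411e-02,  1.04664318e-02]), 'eef_pos': array([ 563.29483728, -163.35323512,   74.52271204]), 'ee_rot': array([ 1.83170440e-04,  9.99999854e-01, -4.33140003e-04,  2.66098490e-04]), 'force': array([0.57601868, 0.17664656, 0.89284962]), 'wrist_torque': array([-0.00738301, -0.00754385,  0.00126223]), 'grip_width': 0.9977562546402992}
354 249
```

View pics/e.png

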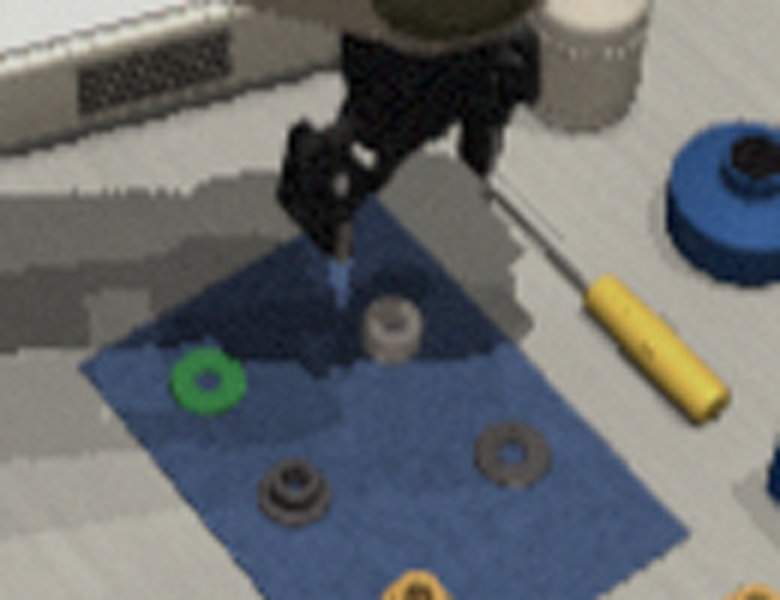

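```bash
python3 -m pendant '[[[-1,0,0,-0.05,0],[-1,0,0,-0.069,0],[-1,0,0,-0.069,0],[0.6,0,0,-0.069,0],[0.6,0,0,-0.069,0],[1,0,0,-0.069,0],[1,0,0,-0.069,0],[1,0,0,-0.069,0],[1,0,0,-0.069,0],[1,0,0,-0.069,0]]]' 40
```

```text
time_s: 2.65
eef_pos: [563.1, -163.0, 4.7]
ee_rot: [0.0, 1.0, -0.0, 0.0]
force: [0.1, 0.5, 0.4]
grip_width: 0.001
```

```bash
python3 - <<'E'
from h import *
p,d=vision.capture("side"); q,d2=vision.capture("top")
u,v=map(int,proj("side",np.array([563,-163,20])))
a=cv2.resize(p[v-35:v+35,u-35:u+35,::-1],None,fx=6,fy=6,interpolation=cv2.INTER_CUBIC)
u,v=map(int,proj("top",np.array([563,-163,20])))
b=cv2.resize(q[v-35:v+35,u-35:u+35,::-1],None,fx=6,fy=6,interpolation=cv2.INTER_CUBIC)
cv2.imwrite("pics/f.png",cv2.resize(np.hstack([a,b]),(800,400)))
E
```

```text
(no output)
```

View pics/f.png

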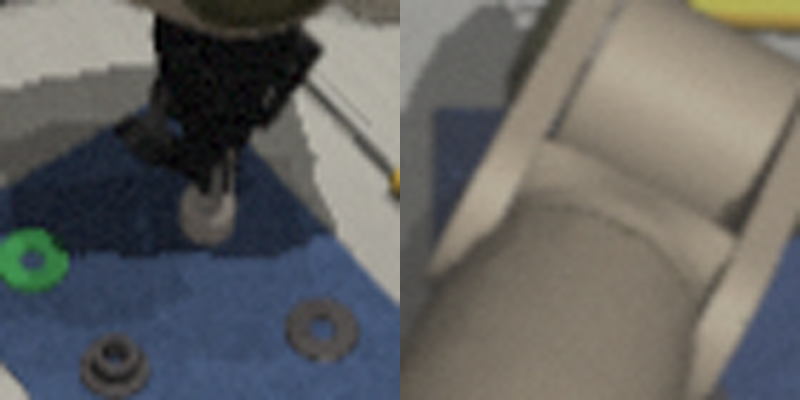

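```bash
python3 - <<'E'
from h import *
for u,v in((345.7,243),(369,228)): print(atz("side",u,v,87).round(1))
print(proj("side",np.array([563,-163,5.])),proj("side",np.array([563,-163,25.])),proj("side",np.array([563,-163,60.])))
p,d=vision.capture("side"); np.savez("s2.npz",p=p,d=d)
P=cloud("side",d)
m=(abs(P[...,0]-563)<40)&(abs(P[...,1]+163)<40)&(P[...,2]>8)&(P[...,2]<80)
for lo in range(8,80,8):
    k=m&(P[...,2]>=lo)&(P[...,2]<lo+8); v,u=np.nonzero(k)
    if k.sum(): print(lo,k.sum(),P[k].min(0).round(0),P[k].mean(0).round(1),P[k].max(0).round(0),u.mean().round(1),v.mean().round(1))
u,v=354,250
cv2.imwrite("pics/g.png",cv2.resize(p[v-25:v+20,u-30:u+30,::-1],None,fx=13,fy=13,interpolation=cv2.INTER_NEAREST))
E
```

```text
[ 534.5 -153.4   87. ]
[ 630.1 -150.8   87. ]
(np.float64(353.56213014219253), np.float64(255.54915274984083)) (np.float64(353.86394163477445), np.float64(252.02391538196838)) (np.float64(354.40640720590955), np.float64(245.68777527745954))
8 67 [ 524. -203.    8.] [ 556.6 -163.4    9.8] [ 601. -123.   16.] 352.1 255.8
16 35 [ 549. -179.   16.] [ 559.3 -164.2   20.3] [ 573. -149.   24.] 353.1 253.7
24 19 [ 550. -179.   24.] [ 564.3 -169.    26.2] [ 578. -149.   28.] 355.4 252.9
40 1 [ 558. -173.   47.] [ 558.2 -173.1   46.7] [ 558. -173.   47.] 355.0 251.0
48 11 [ 551. -177.   50.] [ 559.5 -171.4   53.1] [ 569. -161.   56.] 355.1 249.3
56 12 [ 552. -175.   57.] [ 560.2 -170.4   59.2] [ 575. -159.   64.] 355.2 247.8
64 10 [ 550. -175.   64.] [ 560.6 -171.4   67.7] [ 576. -165.   71.] 355.6 246.4
72 8 [ 552. -175.   73.] [ 557.4 -171.8   75.7] [ 567. -166.   80.] 355.0 245.5
```

View pics/g.png

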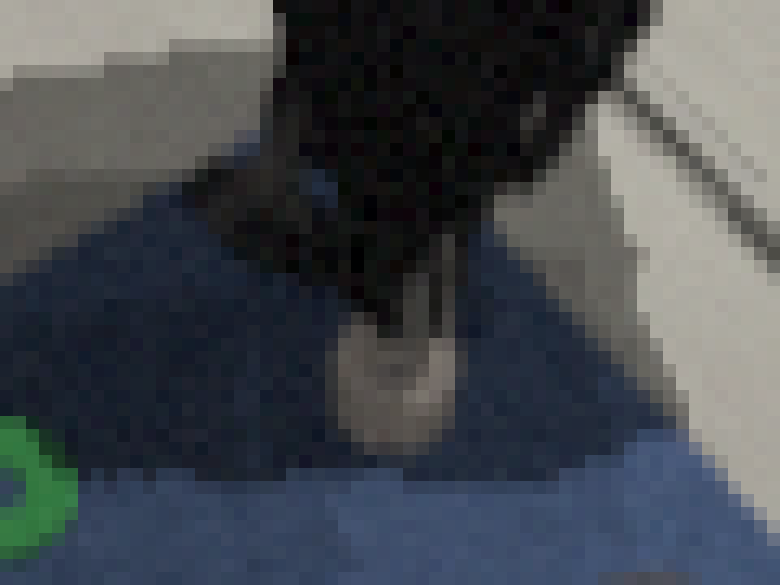

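```bash
python3 -m pendant '[[[1,0,0,0.04,0],[1,-0.03,-0.03,0.04,0],[1,-0.045,-0.045,0.02,0],[1,-0.045,-0.045,0.005,0],[1,-0.045,-0.045,0.005,0]]]'; python3 - <<'E'
from h import *
s=monitor.sense(); print(s["eef_pos"],s["force"],s["grip_width"])
p,d=vision.capture("side"); np.savez("s3.npz",p=p,d=d)
for z in(0,9.7,30,80):print(proj("side",np.array([518,-208.,z])))
P=cloud("side",d)
m=(abs(P[...,0]-518)<25)&(abs(P[...,1]+208)<25)&(P[...,2]>8)&(P[...,2]<80)
for lo in range(8,80,8):
    k=m&(P[...,2]>=lo)&(P[...,2]<lo+8); v,u=np.nonzero(k)
    if k.sum(): print(lo,k.sum(),P[k].min(0).round(0),P[k].mean(0).round(1),P[k].max(0).round(0),u.mean().round(1),v.mean().round(1))
cv2.imwrite("pics/h.png",cv2.resize(p[225:285,315:395,::-1],None,fx=10,fy=10,interpolation=cv2.INTER_NEAREST))
E
```

```text
time_s: 3.3
eef_pos: [516.7, -207.8, 8.2]
ee_rot: [-0.001, 1.0, -0.001, -0.001]
force: [-0.7, -0.3, -0.0]
grip_width: 0.002
[ 516.7414455  -207.76915616    8.15706057] [-0.69617029 -0.29952169 -0.01090386] 0.0015790381594803819
(np.float64(351.16075883442204), np.float64(273.04832365414677))
(np.float64(351.2985121211668), np.float64(271.3888557239856))
(np.float64(351.591108943392), np.float64(267.86403933358474))
(np.float64(352.33767799382116), np.float64(258.8703708258181))
8 22 [ 499. -229.    8.] [ 514.4 -204.3    9.2] [ 538. -183.   13.] 349.7 271.2
40 1 [ 525. -216.   44.] [ 524.6 -215.5   44. ] [ 525. -216.   44.] 355.0 266.0
48 7 [ 511. -218.   50.] [ 515.1 -216.2   52.7] [ 522. -213.   55.] 352.9 266.1
56 9 [ 504. -220.   60.] [ 514.1 -214.9   62. ] [ 531. -206.   63.] 352.4 264.3
64 11 [ 502. -220.   64.] [ 513.1 -216.2   67.8] [ 530. -212.   72.] 352.5 263.7
72 14 [ 504. -221.   72.] [ 515.7 -217.3   75.9] [ 530. -212.   79.] 353.6 262.1
```

View pics/h.png

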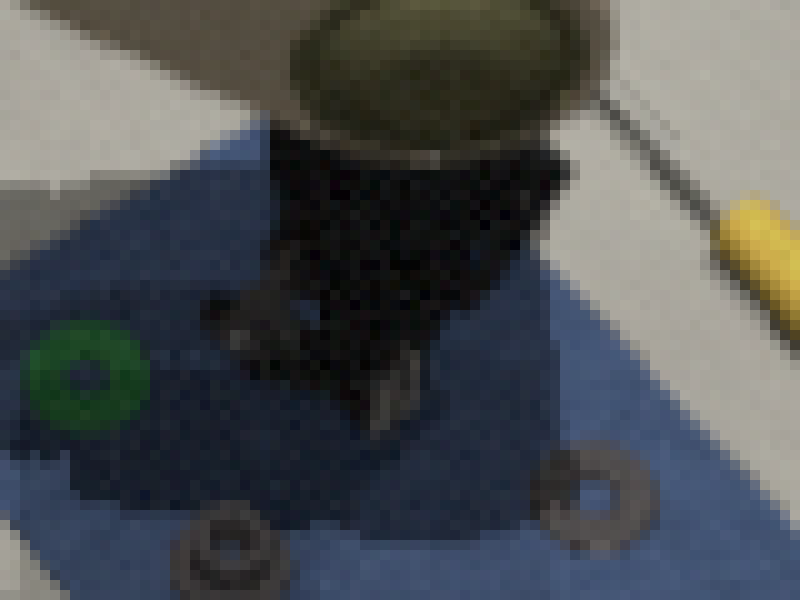

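```bash
python3 - <<'E'
from h import *
z=np.load("s3.npz"); P=cloud("side",z["d"])
for v in range(262,273): print(v,[(u,P[v,u].round(0).astype(int).tolist(),int(z["p"][v,u].sum())) for u in range(352,358)])
E
```

```text
262 [(352, [509, -217, 82], 80), (353, [513, -217, 79], 90), (354, [516, -219, 79], 134), (355, [519, -220, 76], 110), (356, [523, -220, 73], 157), (357, [531, -216, 62], 84)]
263 [(352, [512, -215, 72], 107), (353, [512, -219, 77], 147), (354, [515, -220, 74], 140), (355, [519, -221, 72], 99), (356, [525, -219, 65], 149), (357, [554, -192, 5], 82)]
264 [(352, [511, -216, 67], 117), (353, [514, -217, 66], 173), (354, [515, -220, 70], 146), (355, [521, -219, 63], 131), (356, [524, -220, 61], 164), (357, [553, -193, 2], 105)]
265 [(352, [511, -217, 63], 123), (353, [513, -219, 64], 175), (354, [517, -219, 61], 129), (355, [522, -218, 55], 151), (356, [547, -196, 5], 147), (357, [550, -198, 5], 106)]
266 [(352, [514, -214, 52], 133), (353, [515, -217, 55], 174), (354, [518, -218, 53], 125), (355, [525, -216, 44], 131), (356, [545, -199, 5], 106), (357, [550, -198, -1], 89)]
267 [(352, [512, -216, 50], 169), (353, [515, -218, 50], 165), (354, [537, -198, 5], 96), (355, [539, -200, 6], 78), (356, [543, -201, 4], 95), (357, [545, -203, 5], 106)]
268 [(352, [529, -198, 7], 138), (353, [532, -199, 5], 105), (354, [537, -199, 1], 110), (355, [537, -204, 7], 98), (356, [542, -202, 0], 94), (357, [542, -207, 6], 131)]
269 [(352, [528, -199, 3], 104), (353, [531, -201, 3], 95), (354, [533, -204, 5], 90), (355, [534, -206, 6], 112), (356, [537, -208, 6], 127), (357, [542, -207, 1], 126)]
270 [(352, [525, -203, 6], 88), (353, [527, -206, 7], 88), (354, [530, -207, 4], 79), (355, [531, -210, 8], 126), (356, [535, -210, 5], 141), (357, [540, -210, 0], 145)]
271 [(352, [522, -207, 7], 83), (353, [526, -207, 2], 110), (354, [528, -210, 5], 115), (355, [532, -210, 1], 143), (356, [533, -213, 4], 139), (357, [535, -215, 5], 148)]
272 [(352, [520, -210, 7], 115), (353, [524, -210, 3], 134), (354, [525, -213, 6], 131), (355, [526, -216, 9], 136), (356, [531, -216, 3], 142), (357, [534, -217, 2], 143)]
```

```bash
python3 -m pendant '[[[-0.15,0.02,0.02,0.01,0],[-0.15,0.045,0.045,0.01,0],[-0.15,0.045,0.045,0,0],[-0.15,0.045,0.045,0,0],[-0.15,0.045,0.045,-0.01,0],[-0.15,0.045,0.045,-0.015,0],[-0.15,0.045,0.045,-0.015,0],[-0.15,0.045,0.045,-0.015,0]]]' 40; python3 - <<'E'
from h import *
s=monitor.sense(); print(s["eef_pos"],s["force"],s["grip_width"])
p,d=vision.capture("side"); np.savez("s4.npz",p=p,d=d)
cv2.imwrite("pics/i.png",cv2.resize(p[220:280,315:395,::-1],None,fx=10,fy=10,interpolation=cv2.INTER_NEAREST))
P=cloud("side",d)
m=(abs(P[...,0]-563)<45)&(abs(P[...,1]+163)<25)&(P[...,2]>22)&(P[...,2]<60)
for lo in range(22,60,5):
    k=m&(P[...,2]>=lo)&(P[...,2]<lo+5); v,u=np.nonzero(k)
    print(lo,[(a,b,P[b,a].round(0).astype(int).tolist()) for a,b in zip(u,v)][:12])
E
```

```text
time_s: 4.15
eef_pos: [562.9, -163.4, -5.3]
ee_rot: [-0.0, 1.0, -0.001, -0.0]
force: [0.1, -0.4, -0.0]
grip_width: 0.577
[ 562.86929151 -163.37199169   -5.30309354] [ 0.13394943 -0.41491351 -0.01150062] 0.5765877228455315
22 [(np.int64(354), np.int64(248), [573, -151, 25]), (np.int64(355), np.int64(248), [575, -153, 26]), (np.int64(352), np.int64(249), [567, -149, 22]), (np.int64(353), np.int64(249), [569, -152, 24]), (np.int64(355), np.int64(249), [574, -156, 24]), (np.int64(354), np.int64(250), [569, -156, 23]), (np.int64(355), np.int64(250), [571, -159, 25]), (np.int64(356), np.int64(250), [574, -161, 25]), (np.int64(358), np.int64(250), [579, -165, 25]), (np.int64(352), np.int64(251), [561, -156, 25]), (np.int64(356), np.int64(251), [570, -165, 26]), (np.int64(357), np.int64(252), [572, -168, 24])]
27 [(np.int64(353), np.int64(248), [569, -151, 29]), (np.int64(354), np.int64(249), [569, -156, 29]), (np.int64(357), np.int64(250), [575, -164, 28]), (np.int64(358), np.int64(252), [573, -172, 28]), (np.int64(353), np.int64(254), [553, -170, 31]), (np.int64(357), np.int64(254), [565, 
[... 1589 characters left out ...]
163, 53]), (np.int64(365), np.int64(243), [600, -171, 53]), (np.int64(363), np.int64(245), [590, -173, 53]), (np.int64(364), np.int64(245), [593, -175, 52]), (np.int64(346), np.int64(253), [526, -168, 57]), (np.int64(348), np.int64(253), [532, -170, 55]), (np.int64(349), np.int64(253), [534, -172, 55])]
57 [(np.int64(360), np.int64(241), [589, -159, 60]), (np.int64(362), np.int64(243), [590, -168, 58]), (np.int64(363), np.int64(244), [590, -173, 59]), (np.int64(364), np.int64(244), [593, -174, 58]), (np.int64(348), np.int64(252), [532, -170, 60]), (np.int64(349), np.int64(252), [535, -171, 59]), (np.int64(350), np.int64(252), [538, -173, 58]), (np.int64(350), np.int64(253), [535, -176, 59])]
```

View pics/i.png

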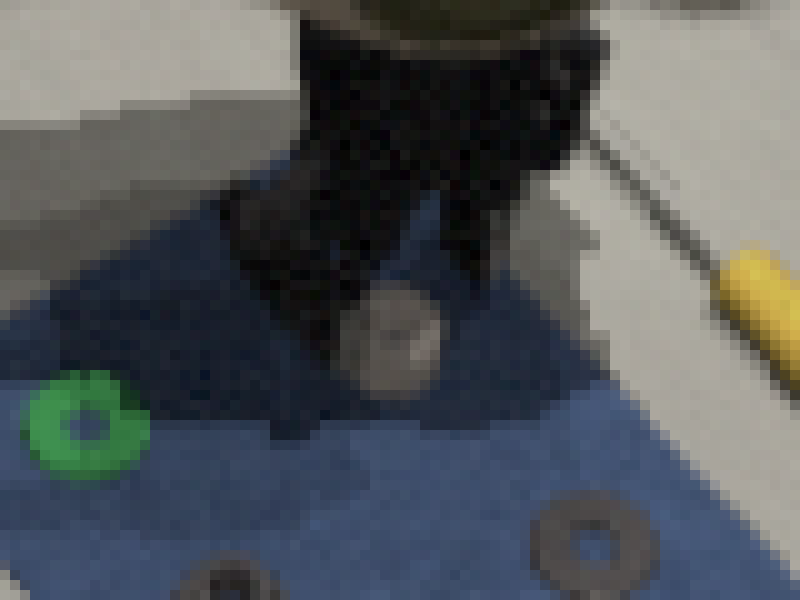

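```bash
python3 -m pendant '[[[-0.15,0,0,-0.012,0],[-0.15,0,0,-0.024,0],[-0.15,0,0,-0.028,0],[-0.15,0,0,-0.028,0]]]'; python3 -m pendant '[[[-0.15,0,0,-0.002,0],[-0.15,0,0,-0.003,0]]]'
```

```text
time_s: 4.6
eef_pos: [562.5, -162.7, -34.4]
ee_rot: [-0.0, 1.0, -0.0, -0.001]
force: [0.1, -0.2, 1.2]
grip_width: 0.573
time_s: 4.8
eef_pos: [563.2, -163.1, -36.2]
ee_rot: [0.0, 1.0, -0.0, 0.0]
force: [0.1, -0.6, -0.3]
grip_width: 0.576
```

```bash
python3 -m pendant '[[[1,0,0,0,0],[1,0,0,0,0],[1,0,0,0,0],[1,0,0,0,0],[1,0,0,0,0]]]' 40
```

```text
time_s: 5.3
eef_pos: [563.7, -163.4, -35.0]
ee_rot: [0.001, 1.0, -0.0, 0.001]
force: [-2.5, -0.5, 8.7]
grip_width: 0.357
```

```bash
python3 -m pendant '[[[1,0,0,0.04,0],[1,0,0,0.09,0],[1,0,0.04,0.14,0],[1,0,0.09,0.181,0],[1,0.01,0.14,0.181,0],[1,0.018,0.19,0.181,0],[1,0.018,0.24,0.181,0],[1,0.018,0.29,0.181,0],[1,0.018,0.306,0.181,0],[1,0.018,0.306,0.181,0],[1,0.018,0.306,0.181,0],[1,0.018,0.306,0.181,0],[1,0.018,0.306,0.181,0]]]'; python3 - <<'E'
from h import *
s=monitor.sense(); print(s["eef_pos"],s["force"],s["grip_width"])
p,d=vision.capture("side"); np.savez("s5.npz",p=p,d=d);q,d2=vision.capture("top"); np.savez("t5.npz",p=q,d=d2)
a=cv2.resize(p[130:200,270:340,::-1],None,fx=5.7,fy=5.7,interpolation=cv2.INTER_NEAREST)
b=cv2.resize(q[155:225,235:305,::-1],None,fx=5.7,fy=5.7,interpolation=cv2.INTER_NEAREST)
cv2.imwrite("pics/j.png",np.hstack([a,b]))
E
```

```text
time_s: 6.6
eef_pos: [581.2, 141.8, 144.7]
ee_rot: [0.0, 1.0, -0.001, -0.0]
force: [-0.4, -0.3, -0.7]
grip_width: 0.358
[581.19990244 141.75653578 144.74935459] [-0.38596418 -0.32498307 -0.66671292] 0.3577288302689311
```

View pics/j.png

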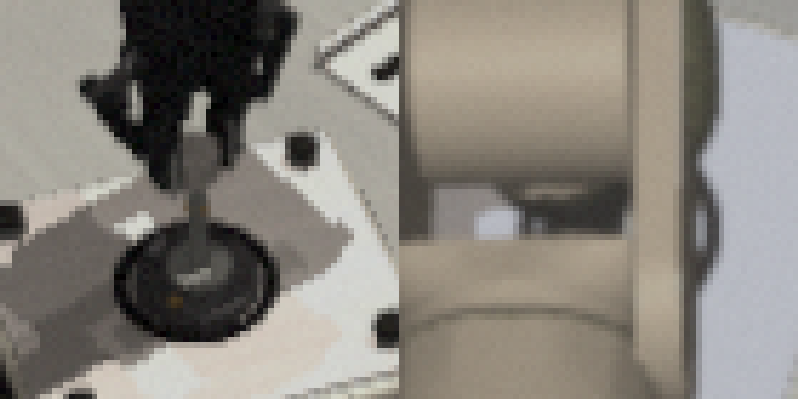

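```bash
python3 - <<'E'
from h import *
z=np.load("s5.npz");p=z["p"]
cv2.imwrite("pics/k.png",cv2.resize(p[145:185,285:325,::-1],None,fx=15,fy=15,interpolation=cv2.INTER_NEAREST))
g=p.astype(int).sum(2)
for v in range(150,180): print(v,g[v,294:318])
print(proj("side",np.array([582,143,164.])),proj("side",np.array([582,143,104.])),proj("side",np.array([581.5,142.3,183.])))
P=cloud("side",z["d"])
for v in range(152,180,2): print(v,P[v,302:307].round(0).astype(int).tolist())
E
```

```text
150 [312  19  25  26  42  69  54  31 149 403 505 463  47  36  46  54  72  57
 205 464 487 479 478 476]
151 [163  21  41  43  40  62  46 151 413 465 497 468  55  19  37  82 135  96
 277 495 495 484 478 478]
152 [ 28  49  52  33  78  48  14 158 420 427 436 426  49  34  22  71 141 136
 306 485 491 493 484 485]
153 [ 34  51  73  59  54  43  60 130 302 294 306 327 182 102  43  39 140 153
 313 487 484 493 491 491]
154 [ 28  45  61  47  64  62  44 116 238 227 247 243 239 203 100  47 140 153
 321 483 484 485 484 481]
155 [ 16  43  53  51  48  43  66 157 227 228 240 241 248 226 117  57 148 127
 252 453 542 580 582 585]
156 [ 62  37  63  50  49  54 102 141 222 230 233 235 251 248 169  52 140 148
 284 405 492 632 623 620]
157 [132 128  64  50  52  75 162 141 237 240 246 235 243 246 155  58 171 248
 361 387 402 520 631 625]
158 [400 222  48  38  50  81 196 152 253 250 237 255 241 214 151  33 162 307
 384 394 385 405 519 621]
159 [483 326  39  43  47  96 187 153 218 240 234 232 236 213 213 222 231 352
 386 374 386 383 404 511]
160 [451 356  45  55  66  95 197 142 200 241 238 221 218 217 291 350 3
[... 2735 characters left out ...]
2], [579, 141, 167], [584, 143, 162], [586, 139, 165], [628, 198, 92]]
166 [[576, 143, 157], [580, 142, 156], [584, 143, 153], [584, 136, 159], [588, 137, 155]]
168 [[599, 180, 104], [580, 143, 146], [584, 143, 144], [586, 141, 144], [592, 143, 138]]
170 [[593, 170, 106], [581, 146, 133], [584, 144, 133], [585, 139, 136], [590, 141, 132]]
172 [[590, 166, 102], [581, 145, 124], [583, 143, 125], [586, 141, 124], [591, 142, 121]]
174 [[582, 155, 106], [582, 147, 112], [582, 141, 117], [584, 138, 119], [590, 141, 113]]
176 [[578, 149, 103], [578, 142, 109], [582, 142, 107], [586, 141, 105], [587, 138, 107]]
178 [[574, 142, 102], [575, 139, 104], [579, 138, 102], [581, 135, 103], [585, 134, 101]]
```

View pics/k.png

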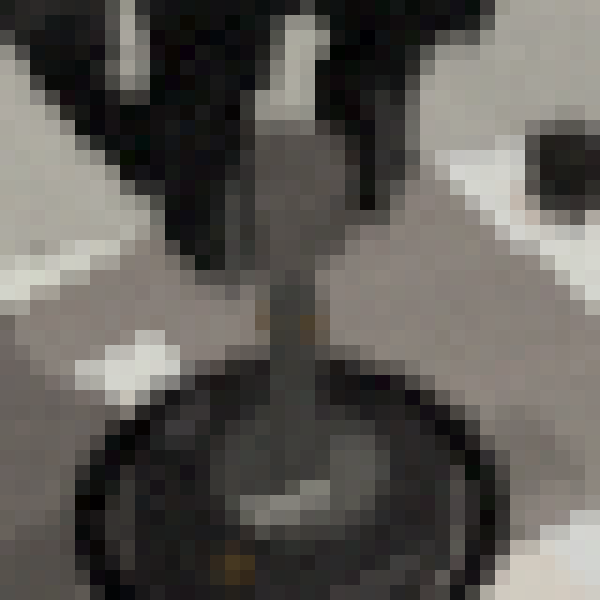

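```bash
python3 -m pendant '[[[1,0.0015,0.0005,-0.01,0],[1,0.0015,0.0005,-0.0155,0],[1,0.0015,0.0005,-0.0155,0]]]'; python3 -m pendant '[[[1,0,0,-0.001,0],[1,0,0,-0.002,0]]]';python3 -m pendant '[[[1,0,0,-0.001,0],[1,0,0,-0.002,0]]]'
```

```text
time_s: 7.0
eef_pos: [581.9, 143.3, 127.7]
ee_rot: [0.0, 1.0, -0.001, -0.001]
force: [-0.7, 0.2, -0.7]
grip_width: 0.361
time_s: 7.2
eef_pos: [582.7, 143.5, 127.3]
ee_rot: [-0.0, 1.0, -0.0, 0.0]
force: [0.3, 0.3, -0.9]
grip_width: 0.359
time_s: 7.4
eef_pos: [582.6, 143.5, 125.3]
ee_rot: [-0.0, 1.0, -0.0, 0.0]
force: [0.8, -0.9, -1.1]
grip_width: 0.358
```

```bash
for i in 1 2 3; do python3 -m pendant '[[[1,0,0,-0.001,0],[1,0,0,-0.0015,0]]]' | egrep "time|force|eef"; done
```

```text
time_s: 7.6
eef_pos: [582.5, 143.5, 123.6]
force: [0.0, -0.2, -0.3]
time_s: 7.8
eef_pos: [582.5, 143.5, 122.1]
force: [0.4, -0.0, -0.3]
time_s: 8.0
eef_pos: [582.6, 143.5, 120.6]
force: [-0.3, -0.6, -0.4]
```

```bash
for i in 1 2 3; do python3 -m pendant '[[[1,0,0,-0.001,0],[1,0,0,-0.002,0]]]' | egrep "time|force|eef"; done
```

```text
time_s: 8.2
eef_pos: [582.6, 143.5, 118.7]
force: [0.9, 0.1, 0.0]
time_s: 8.4
eef_pos: [582.8, 143.5, 116.9]
force: [2.1, -0.3, 2.9]
time_s: 8.6
eef_pos: [583.4, 143.4, 115.6]
force: [1.6, 0.0, 5.4]
```

```bash
python3 -m pendant '[[[1,0.0008,0,-0.0005,0],[1,0.0008,0,-0.001,0]]]' | egrep "time|force|eef"; python3 -m pendant '[[[1,0,0,-0.001,0],[1,0,0,-0.0015,0]]]' | egrep "time|force|eef"
```

```text
time_s: 8.8
eef_pos: [583.5, 143.4, 113.7]
force: [2.6, -0.9, 1.9]
time_s: 9.0
eef_pos: [583.4, 143.4, 112.0]
force: [2.6, -0.4, 1.6]
```

```bash
python3 -m pendant '[[[1,0.0006,0,-0.002,0],[1,0.0006,0,-0.005,0],[1,0.0006,0,-0.005,0]]]' | egrep "time|force|eef"; python3 -m pendant '[[[1,0,0,-0.004,0],[1,0,0,-0.008,0],[1,0,0,-0.012,0],[1,0,0,-0.012,0]]]' | egrep "time|force|eef"
```

```text
time_s: 9.3
eef_pos: [583.4, 143.4, 106.2]
force: [0.9, -0.4, -2.5]
time_s: 9.7
eef_pos: [583.2, 143.6, 93.9]
force: [0.5, 0.6, -2.3]
```

```bash
python3 -m pendant '[[[1,0,0,-0.006,0],[1,0,0,-0.012,0],[1,0,0,-0.018,0],[1,0,0,-0.0225,0],[1,0,0,-0.0225,0]]]' | egrep "time|force|eef"; python3 -m pendant '[[[1,0,0,-0.001,0],[1,0,0,-0.002,0],[1,0,0,-0.002,0]]]' | egrep "time|force|eef"
```

```text
time_s: 10.2
eef_pos: [583.5, 143.5, 71.8]
force: [0.2, 0.2, -1.3]
time_s: 10.5
eef_pos: [584.0, 143.5, 70.8]
force: [-0.1, 0.3, -1.3]
```

```bash
for i in 1 2 3; do python3 -m pendant '[[[1,0,0,-0.001,0],[1,0,0,-0.0015,0]]]' | egrep "time|force|eef"; done
```

```text
time_s: 10.7
eef_pos: [584.0, 143.5, 69.2]
force: [-0.7, 0.5, 0.0]
time_s: 10.9
eef_pos: [583.9, 143.5, 67.6]
force: [-1.6, 0.4, -0.2]
time_s: 11.1
eef_pos: [583.9, 143.5, 66.1]
force: [-0.5, 0.1, -0.1]
```

```bash
for i in 1 2 3; do python3 -m pendant '[[[1,0,0,-0.0005,0],[1,0,0,-0.001,0]]]' | egrep "time|force|eef"; done
```

```text
time_s: 11.3
eef_pos: [584.0, 143.5, 66.0]
force: [-4.5, 0.2, 9.6]
time_s: 11.5
eef_pos: [584.0, 143.5, 66.0]
force: [-8.2, -0.1, 16.6]
time_s: 11.7
eef_pos: [584.1, 143.5, 65.9]
force: [-10.4, -1.3, 24.6]
```

```bash
python3 -m pendant '[[[1,0,0,0.002,0],[1,0,0,0.0025,0],[1,0,0,0.0025,0]]]'
```

```text
time_s: 12.0
eef_pos: [584.2, 143.5, 66.0]
ee_rot: [-0.0, 1.0, -0.0, 0.0]
force: [-1.8, 0.2, 5.6]
grip_width: 0.359
```

```bash
python3 -m pendant '[[[-0.3,0,0,0,0],[-0.3,0,0,0,0],[-0.3,0,0,0.002,0],[-0.3,0,0,0.03,0],[-0.3,0,0,0.075,0],[-0.3,0,0,0.11,0],[-0.3,-0.02,-0.045,0.11,0],[-0.3,-0.038,-0.09,0.11,0],[-0.3,-0.058,-0.135,0.11,0],[-0.3,-0.077,-0.18,0.11,0],[-0.3,-0.097,-0.225,0.09,0],[-0.3,-0.1175,-0.2706,0.04,0],[-0.3,-0.1175,-0.2706,-0.01,0],[-0.3,-0.1175,-0.2706,-0.06,0],[-0.3,-0.1175,-0.2706,-0.06,0],[-0.3,-0.1175,-0.2706,-0.06,0]]]'; python3 - <<'E'
from h import *
s=monitor.sense(); print(s["eef_pos"],s["force"],s["grip_width"])
p,d=vision.capture("side"); np.savez("s6.npz",p=p,d=d);q,d2=vision.capture("top"); np.savez("t6.npz",p=q,d=d2)
a=cv2.resize(p[140:200,275:335,::-1],None,fx=6.6,fy=6.6,interpolation=cv2.INTER_NEAREST)
b=cv2.resize(p[220:280,300:360,::-1],None,fx=6.6,fy=6.6,interpolation=cv2.INTER_NEAREST)
cv2.imwrite("pics/l.png",np.hstack([a,b]))
cv2.imwrite("pics/m.png",cv2.resize(q[160:260,230:400,::-1],None,fx=4.6,fy=4.6,interpolation=cv2.INTER_NEAREST))
E
```

```text
time_s: 13.6
eef_pos: [464.8, -126.6, 3.5]
ee_rot: [-0.001, 1.0, -0.001, -0.002]
force: [-0.4, 0.4, 1.2]
grip_width: 0.65
[ 464.82588105 -126.57851528    3.50478657] [-0.38033572  0.44692564  1.19739684] 0.6500908944486419
```

View pics/l.png

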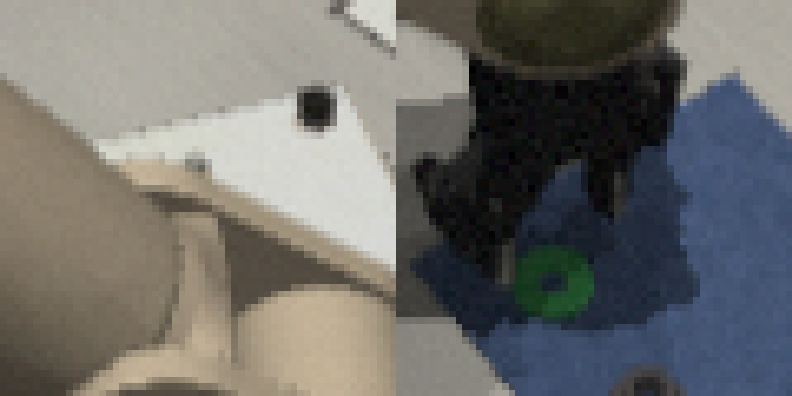

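View pics/m.png

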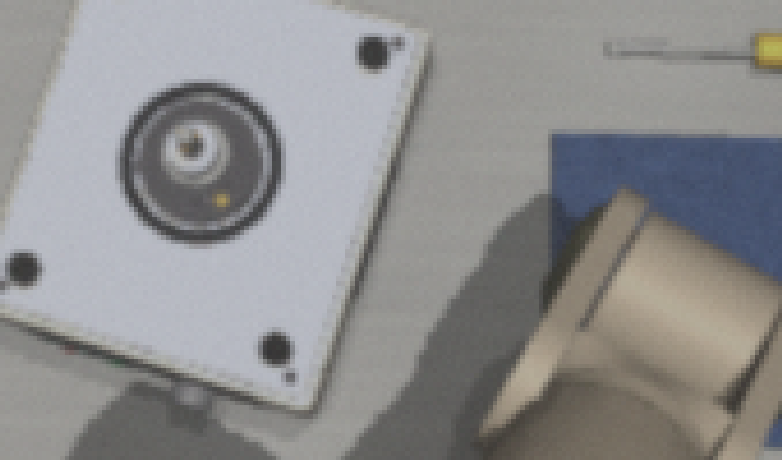

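```bash
python3 -m pendant '[[[-0.3,0,0,-0.02,0],[-0.3,0,0,-0.035,0],[-0.3,0,0,-0.0415,0],[-0.3,0,0,-0.0415,0],[1,0,0,-0.0415,0],[1,0,0,-0.0415,0],[1,0,0,-0.0415,0],[1,0,0,-0.0415,0],[1,0,0,-0.0415,0]]]' 40
```

```text
time_s: 14.6
eef_pos: [467.3, -127.4, -34.2]
ee_rot: [0.001, 1.0, -0.0, 0.001]
force: [-2.1, 1.1, 8.5]
grip_width: 0.436
```

```bash
python3 -m pendant '[[[1,0,0,0.02,0],[1,0,0,0.06,0],[1,0,0,0.06,0],[1,0,0,0.06,0]]]'; python3 - <<'E'
from h import *
p,d=vision.capture("side"); np.savez("s7.npz",p=p,d=d)
cv2.imwrite("pics/n.png",cv2.resize(p[205:275,290:370,::-1],None,fx=8,fy=8,interpolation=cv2.INTER_NEAREST))
E
```

```text
time_s: 15.0
eef_pos: [467.1, -127.4, 25.3]
ee_rot: [0.001, 1.0, -0.0, 0.001]
force: [0.2, -0.2, -0.7]
grip_width: 0.441
```

View pics/n.png

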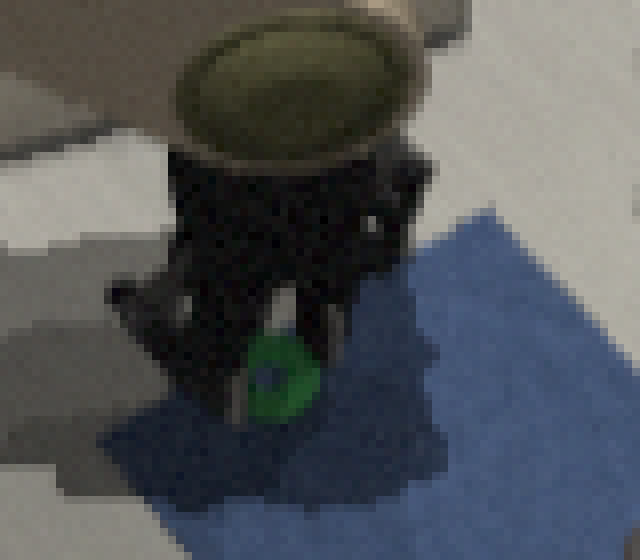

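```bash
python3 -m pendant '[[[1,0,0,0.05,0],[1,0,0,0.1,0],[1,0.02,0.045,0.118,0],[1,0.038,0.09,0.118,0],[1,0.058,0.135,0.118,0],[1,0.077,0.18,0.118,0],[1,0.097,0.225,0.118,0],[1,0.1174,0.2706,0.115,0],[1,0.1174,0.2706,0.108,0],[1,0.1174,0.2706,0.108,0],[1,0.1174,0.2706,0.108,0],[1,0.1174,0.2706,0.108,0]]]'; python3 - <<'E'
from h import *
p,d=vision.capture("side"); np.savez("s8.npz",p=p,d=d)
cv2.imwrite("pics/o.png",cv2.resize(p[140:190,275:335,::-1],None,fx=12,fy=12,interpolation=cv2.INTER_NEAREST))
E
```

```text
time_s: 16.25
eef_pos: [583.8, 142.3, 132.4]
ee_rot: [0.0, 1.0, -0.001, -0.0]
force: [-0.3, 1.0, -0.3]
grip_width: 0.438
```

View pics/o.png

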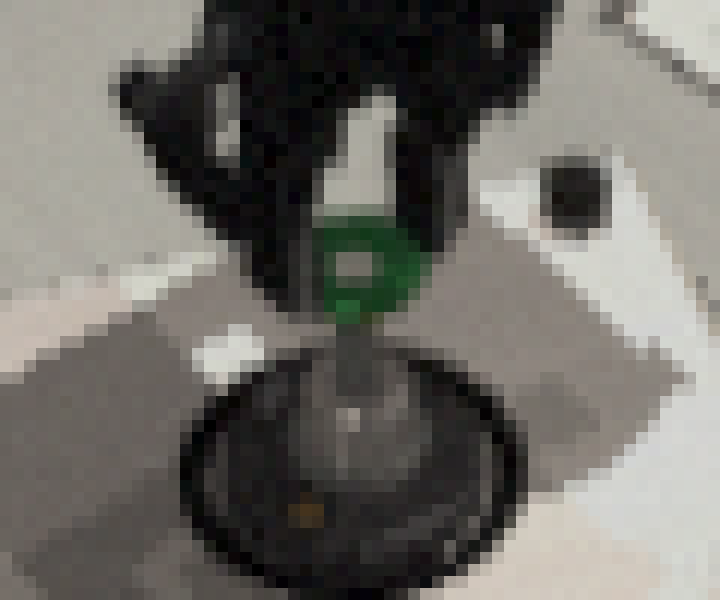

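```bash
python3 -m pendant '[[[1,0,0,-0.002,0],[1,0,0,-0.005,0],[1,0,0,-0.005,0]]]' | egrep "time|force|eef"; python3 -m pendant '[[[1,0,0,-0.0015,0],[1,0,0,-0.003,0]]]'| egrep "time|force|eef";python3 -m pendant '[[[1,0,0,-0.001,0],[1,0,0,-0.002,0]]]'| egrep "time|force|eef"
```

```text
time_s: 16.6
eef_pos: [583.6, 143.2, 126.7]
force: [0.1, -0.3, 0.6]
time_s: 16.8
eef_pos: [583.9, 143.5, 124.1]
force: [0.1, -0.1, -0.6]
time_s: 17.0
eef_pos: [583.8, 143.5, 122.1]
force: [0.8, -0.7, -0.6]
```

```bash
python3 -m pendant '[[[1,0,0,-0.001,0],[1,0,0,-0.002,0]]]' | egrep "time|force|eef"; python3 -m pendant '[[[1,0,0,-0.001,0],[1,0,0,-0.002,0]]]'| egrep "time|force|eef"
```

```text
time_s: 17.2
eef_pos: [583.8, 143.5, 120.1]
force: [0.2, 0.5, 0.0]
time_s: 17.4
eef_pos: [583.8, 143.5, 118.1]
force: [-0.9, -0.8, 1.3]
```

```bash
python3 -m pendant '[[[1,0,0,-0.0005,0],[1,0,0,-0.001,0]]]' | egrep "time|force|eef"
```

```text
time_s: 17.6
eef_pos: [583.9, 143.4, 117.5]
force: [-1.7, -0.5, 3.4]
```

```bash
python3 -m pendant '[[[1,0,0,-0.0005,0],[1,0,0,-0.001,0]]]' | egrep "time|force|eef"
```

```text
time_s: 17.8
eef_pos: [584.0, 143.4, 116.8]
force: [-1.8, -1.4, 4.8]
```

```bash
python3 -m pendant '[[[1,0,0,-0.0005,0],[1,0,0,-0.001,0]]]' | egrep "time|force|eef"
```

```text
time_s: 18.0
eef_pos: [583.9, 143.4, 115.4]
force: [-0.2, -0.8, 3.1]
```

```bash
python3 -m pendant '[[[1,0,0,-0.0005,0],[1,0,0,-0.001,0]]]' | egrep "time|force|eef"
```

```text
time_s: 18.2
eef_pos: [583.8, 143.4, 114.0]
force: [-0.3, -1.1, 2.4]
```

```bash
python3 -m pendant '[[[1,0,0,-0.003,0],[1,0,0,-0.008,0],[1,0,0,-0.008,0]]]' | egrep "time|force|eef"
```

```text
time_s: 18.5
eef_pos: [583.2, 143.6, 104.9]
force: [-0.8, 0.4, -1.3]
```

```bash
python3 -m pendant '[[[1,0,0,-0.005,0],[1,0,0,-0.01,0],[1,0,0,-0.014,0],[1,0,0,-0.015,0],[1,0,0,-0.015,0]]]' | egrep "time|force|eef"
```

```text
time_s: 19.0
eef_pos: [583.8, 143.5, 91.0]
force: [0.2, -0.7, -0.6]
```

```bash
python3 -m pendant '[[[1,0,0,-0.0008,0],[1,0,0,-0.0015,0]]]' | egrep "time|force|eef"
```

```text
time_s: 19.2
eef_pos: [583.9, 143.5, 89.8]
force: [-0.3, -0.4, -0.8]
```

```bash
python3 -m pendant '[[[1,0,0,-0.0005,0],[1,0,0,-0.001,0]]]' | egrep "time|force|eef"
```

```text
time_s: 19.4
eef_pos: [583.8, 143.5, 88.7]
force: [0.3, -0.2, -0.4]
```

```bash
python3 -m pendant '[[[1,0,0,-0.0005,0],[1,0,0,-0.001,0]]]' | egrep "time|force|eef"
```

```text
time_s: 19.6
eef_pos: [583.9, 143.5, 87.7]
force: [-0.4, 0.7, 0.7]
```

```bash
python3 -m pendant '[[[1,0,0,-0.0005,0],[1,0,0,-0.0007,0]]]' | egrep "time|force|eef"
```

```text
time_s: 19.8
eef_pos: [583.9, 143.5, 87.0]
force: [0.1, 0.1, -0.6]
```

```bash
python3 -m pendant '[[[1,0,0,-0.0003,0],[1,0,0,-0.0006,0]]]' | egrep "time|force|eef"
```

```text
time_s: 20.0
eef_pos: [583.9, 143.5, 86.9]
force: [-2.1, -0.1, 6.3]
```

```bash
python3 -m pendant '[[[1,0,0,-0.0003,0],[1,0,0,-0.0004,0]]]' | egrep "time|force|eef"
```

```text
time_s: 20.2
eef_pos: [583.9, 143.5, 86.8]
force: [-3.3, -1.0, 7.3]
```

```bash
python3 -m pendant '[[[-0.3,0,0,0,0],[-0.3,0,0,0,0],[-0.3,0,0,0.002,0],[-0.3,0,0,0.03,0],[-0.3,0,0,0.07,0],[-0.3,-0.012,-0.045,0.075,0],[-0.3,-0.024,-0.09,0.075,0],[-0.3,-0.036,-0.135,0.075,0],[-0.3,-0.048,-0.18,0.075,0],[-0.3,-0.06,-0.225,0.075,0],[-0.3,-0.072,-0.27,0.075,0],[-0.3,-0.084,-0.315,0.075,0],[-0.3,-0.096,-0.36,0.06,0],[-0.3,-0.108,-0.405,0.02,0],[-0.3,-0.1145,-0.4428,-0.03,0],[-0.3,-0.1145,-0.4428,-0.076,0],[-0.3,-0.1145,-0.4428,-0.076,0],[-0.3,-0.1145,-0.4428,-0.076,0]]]'; python3 - <<'E'
from h import *
p,d=vision.capture("side"); q,d2=vision.capture("top"); np.savez("t9.npz",p=q,d=d2)
a=cv2.resize(p[140:200,275:335,::-1],None,fx=6.6,fy=6.6,interpolation=cv2.INTER_NEAREST)
b=cv2.resize(p[260:320,330:390,::-1],None,fx=6.6,fy=6.6,interpolation=cv2.INTER_NEAREST)
c=cv2.resize(q[165:225,245:305,::-1],None,fx=6.6,fy=6.6,interpolation=cv2.INTER_NEAREST)
cv2.imwrite("pics/q.png",cv2.resize(np.hstack([a,b,c]),(800,267)))
E
```

```text
time_s: 22.0
eef_pos: [467.9, -298.8, 7.5]
ee_rot: [-0.002, 1.0, -0.001, -0.002]
force: [1.1, 0.5, 0.9]
grip_width: 0.65
```

View pics/q.png

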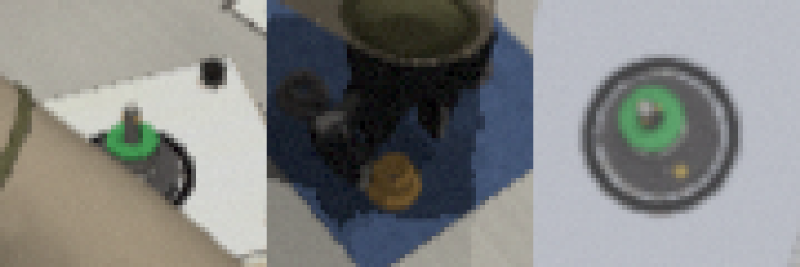

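```bash
python3 -m pendant '[[[-0.3,0,0,-0.02,0],[-0.3,0,0,-0.033,0],[-0.3,0,0,-0.038,0],[-0.3,0,0,-0.038,0],[1,0,0,-0.038,0],[1,0,0,-0.038,0],[1,0,0,-0.038,0],[1,0,0,-0.038,0],[1,0,0,-0.038,0],[1,0,0,-0.038,0]]]' 40
```

```text
time_s: 23.1
eef_pos: [469.8, -299.7, -26.9]
ee_rot: [0.001, 1.0, -0.0, 0.001]
force: [0.1, 1.3, 5.6]
grip_width: 0.283
```

```bash
python3 -m pendant '[[[1,0,0,0.04,0],[1,0,0,0.09,0],[1,0.012,0.045,0.14,0],[1,0.024,0.09,0.178,0],[1,0.036,0.135,0.178,0],[1,0.048,0.18,0.178,0],[1,0.06,0.225,0.178,0],[1,0.072,0.27,0.178,0],[1,0.084,0.315,0.178,0],[1,0.096,0.36,0.178,0],[1,0.108,0.405,0.178,0],[1,0.1145,0.4428,0.174,0],[1,0.1145,0.4428,0.168,0],[1,0.1145,0.4428,0.168,0],[1,0.1145,0.4428,0.168,0],[1,0.1145,0.4428,0.168,0]]]'; python3 - <<'E'
from h import *
p,d=vision.capture("side"); np.savez("s10.npz",p=p,d=d)
cv2.imwrite("pics/r.png",cv2.resize(p[140:190,275:335,::-1],None,fx=12,fy=12,interpolation=cv2.INTER_NEAREST))
E
```

```text
time_s: 24.7
eef_pos: [584.0, 142.3, 140.5]
ee_rot: [0.0, 1.0, -0.001, 0.0]
force: [-0.4, 1.0, -0.1]
grip_width: 0.286
```

View pics/r.png

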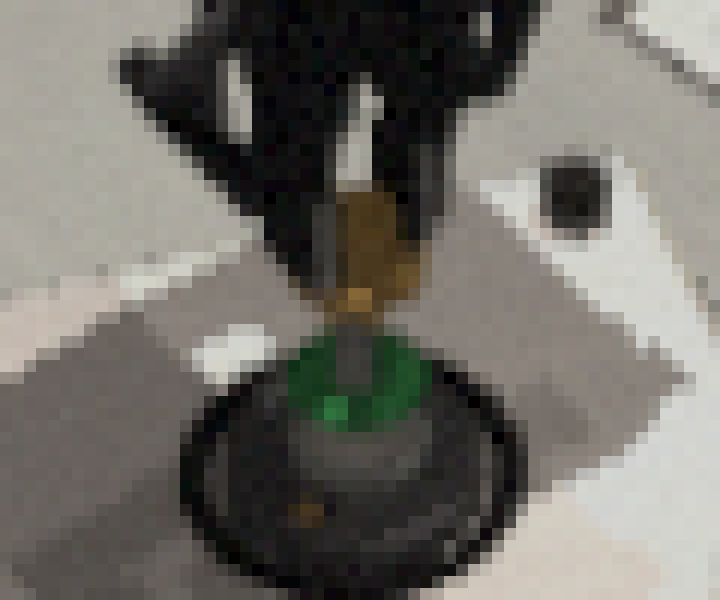

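```bash
python3 -m pendant '[[[1,0,0,-0.002,0],[1,0,0,-0.005,0],[1,0,0,-0.005,0]]]' | egrep "time|force|eef"
```

```text
time_s: 25.05
eef_pos: [583.6, 143.2, 134.5]
force: [0.1, 0.1, -0.5]
```

```bash
python3 -m pendant '[[[1,0,0,-0.001,0],[1,0,0,-0.002,0]]]' | egrep "time|force|eef"
```

```text
time_s: 25.25
eef_pos: [583.9, 143.5, 133.0]
force: [-0.6, -0.2, -0.8]
```

```bash
python3 -m pendant '[[[1,0,0,-0.001,0],[1,0,0,-0.002,0]]]' | egrep "time|force|eef"
```

```text
time_s: 25.45
eef_pos: [583.8, 143.5, 130.9]
force: [0.3, -0.6, -0.3]
```

```bash
python3 -m pendant '[[[1,0,0,-0.001,0],[1,0,0,-0.0015,0]]]' | egrep "time|force|eef"
```

```text
time_s: 25.65
eef_pos: [583.8, 143.5, 129.4]
force: [-0.7, -0.0, -0.4]
```

```bash
python3 -m pendant '[[[1,0,0,-0.001,0],[1,0,0,-0.002,0]]]' | egrep "time|force|eef"
```

```text
time_s: 25.85
eef_pos: [583.9, 143.5, 127.4]
force: [-0.0, 0.1, -1.1]
```

```bash
python3 -m pendant '[[[1,0,0,-0.001,0],[1,0,0,-0.0015,0]]]' | egrep "time|force|eef"
```

```text
time_s: 26.05
eef_pos: [583.8, 143.5, 125.9]
force: [0.6, -0.3, -1.0]
```

```bash
python3 -m pendant '[[[1,0,0,-0.0005,0],[1,0,0,-0.001,0]]]' | egrep "time|force|eef"
```

```text
time_s: 26.25
eef_pos: [583.9, 143.5, 125.0]
force: [-0.8, 0.5, 0.3]
```

```bash
python3 -m pendant '[[[1,0,0,-0.0005,0],[1,0,0,-0.001,0]]]' | egrep "time|force|eef"
```

```text
time_s: 26.45
eef_pos: [584.0, 143.6, 124.4]
force: [-1.5, 1.3, 3.8]
```

```bash
python3 -m pendant '[[[1,0,0,-0.0005,0],[1,0,0,-0.001,0]]]' | egrep "time|force|eef"
```

```text
time_s: 26.65
eef_pos: [584.1, 143.6, 123.5]
force: [-1.1, 2.1, 3.3]
```

```bash
python3 -m pendant '[[[1,0,0,-0.0005,0],[1,0,0,-0.001,0]]]' | egrep "time|force|eef"
```

```text
time_s: 26.85
eef_pos: [583.8, 143.6, 121.7]
force: [0.1, 2.1, 2.0]
```

```bash
python3 -m pendant '[[[1,0,0.0003,-0.003,0],[1,0,0.0003,-0.008,0],[1,0,0.0003,-0.012,0],[1,0,0.0003,-0.016,0],[1,0,0.0003,-0.0185,0],[1,0,0.0003,-0.0185,0]]]' | egrep "time|force|eef"
```

```text
time_s: 27.45
eef_pos: [583.2, 143.6, 102.1]
force: [0.4, 1.6, -4.8]
```

```bash
python3 -m pendant '[[[1,0,0,-0.0005,0],[1,0,0,-0.0015,0]]]' | egrep "time|force|eef"
```

```text
time_s: 27.65
eef_pos: [583.6, 143.8, 101.7]
force: [-0.8, 0.5, -1.4]
```

```bash
python3 -m pendant '[[[1,0,0,-0.0005,0],[1,0,0,-0.001,0]]]' | egrep "time|force|eef"
```

```text
time_s: 27.85
eef_pos: [583.7, 143.8, 100.8]
force: [-0.8, 1.9, -2.3]
```

```bash
python3 -m pendant '[[[1,0,0,-0.0003,0],[1,0,0,-0.0007,0]]]' | egrep "time|force|eef"
```

```text
time_s: 28.05
eef_pos: [583.8, 143.7, 100.3]
force: [-0.3, -0.1, -1.4]
```

```bash
python3 -m pendant '[[[1,0,0,-0.0004,0],[1,0,0,-0.0008,0]]]' | egrep "time|force|eef"
```

```text
time_s: 28.25
eef_pos: [584.0, 143.6, 99.6]
force: [0.2, 0.6, -1.3]
```

```bash
python3 -m pendant '[[[1,0,0,-0.0003,0],[1,0,0,-0.0006,0]]]' | egrep "time|force|eef"
```

```text
time_s: 28.45
eef_pos: [584.1, 143.7, 99.1]
force: [-0.4, -0.9, 1.1]
```

```bash
python3 -m pendant '[[[1,0,0,-0.0003,0],[1,0,0,-0.0005,0]]]' | egrep "time|force|eef"
```

```text
time_s: 28.65
eef_pos: [584.1, 143.7, 99.0]
force: [-2.2, -0.7, 5.1]
```

```bash
python3 -m pendant '[[[1,0,0,-0.0003,0],[1,0,0,-0.0004,0]]]' | egrep "time|force|eef"
```

```text
time_s: 28.85
eef_pos: [584.1, 143.7, 99.0]
force: [-2.6, -0.9, 7.9]
```

```bash
python3 -m pendant '[[[-0.3,0,0,0,0],[-0.3,0,0,0,0],[-0.3,0,0,0.002,0],[-0.3,0,0,0.03,0],[-0.3,0,0,0.08,0],[-0.3,-0.02,-0.05,0.1,0],[-0.3,-0.04,-0.1,0.1,0],[-0.3,-0.06,-0.15,0.1,0],[-0.3,-0.08,-0.2,0.1,0],[-0.3,-0.1,-0.25,0.1,0],[-0.3,-0.12,-0.3,0.1,0],[-0.3,-0.14,-0.35,0.1,0],[-0.3,-0.16,-0.4,0.1,0],[-0.3,-0.18,-0.45,0.1,0],[-0.3,-0.2,-0.5,0.1,0],[-0.3,-0.2,-0.5,0.1,0],[-0.3,-0.2,-0.5,0.1,0]]]'; python3 - <<'E'
from h import *
p,d=vision.capture("side"); q,d2=vision.capture("top")
a=cv2.resize(p[140:200,275:335,::-1],None,fx=6.6,fy=6.6,interpolation=cv2.INTER_NEAREST)
c=cv2.resize(q[165:225,245:305,::-1],None,fx=6.6,fy=6.6,interpolation=cv2.INTER_NEAREST)
cv2.imwrite("pics/s.png",np.hstack([a,c]))
cv2.imwrite("pics/t.png",q[:,:,::-1])
P=cloud("side",d)
m=(np.hypot(P[...,0]-585,P[...,1]-143)<25)&(P[...,2]>112)
v,u=np.nonzero(m)
for lo in range(112,175,6):
    k=m&(P[...,2]>=lo)&(P[...,2]<lo+6); 
    if k.sum():print(lo,k.sum(),p[k].mean(0).round(0))
E
```

```text
time_s: 30.55
eef_pos: [381.8, -360.1, 197.6]
ee_rot: [0.0, 1.0, -0.003, -0.0]
force: [-0.7, 0.0, -0.0]
grip_width: 0.653
112 9 [73. 76. 67.]
118 5 [69. 80. 65.]
124 15 [110. 107.  64.]
130 27 [149. 128.  77.]
136 18 [148. 117.  70.]
142 13 [109.  86.  49.]
148 20 [163. 136.  92.]
154 16 [134. 117.  87.]
160 3 [170. 168. 159.]
```

View pics/s.png

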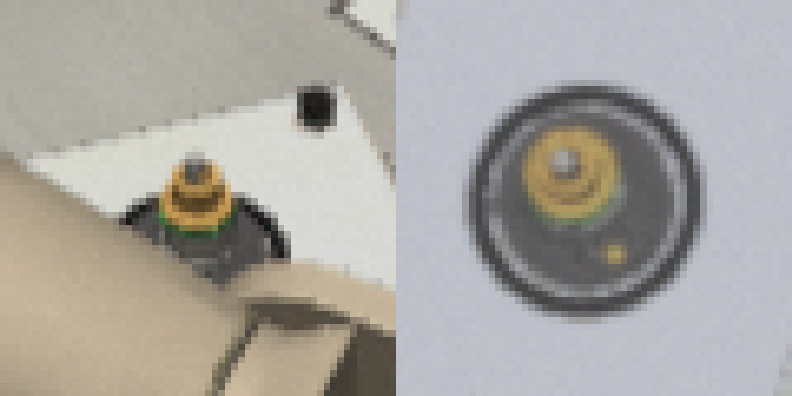

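View pics/t.png

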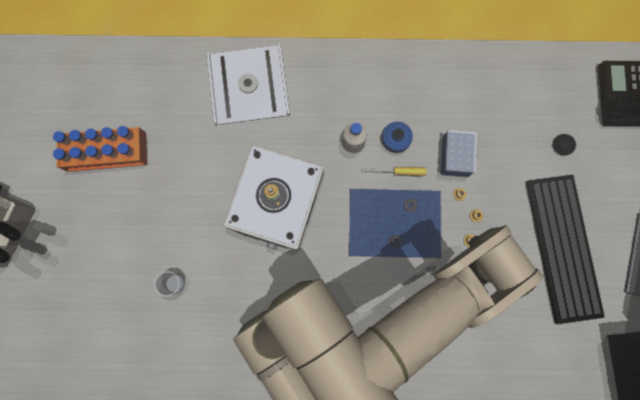

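The pictures show the full stack, with green visible under the brass flange and the stud tip and balls above it. The worn parts are still at (410,205) and (394,241), and the arm is clear.

```bash
python3 - <<'E'
from rig import order,monitor
s=monitor.sense();print(s["time_s"],s["force"],abs(s["dq"]).max())
print(order.finish_job())
E
```

```text
30.65 [ 0.33728478  0.3363404  -0.46759049] 0.03903355184124259
the job is handed in; nothing more can be done
None
```

The spacer, green washer and brass bushing (flange down) are on the drive stud in that order, each pushed past the spring balls until it stopped. I handed the job in at about 31 s. **The 25 N limit on the shaker may have been broken once.**

- **Possible overload:** while seating the spacer I put three press steps in one command and read the forces only afterwards. The last reading was 24.6 N down and 10.4 N sideways, about 26.7 N combined, with roughly 1 N of sensor noise. I backed off straight away, but the finish call gave no verdict. The washer and bushing seated with no more than about 8 N.
- **Tool height mismatch:** the fingertips were about 38 mm higher than the reported tool position. My first grasp of the spacer therefore closed on air above it; I corrected for this, and nothing was disturbed.
- **Seating:** the washer and bushing stopped within about 0.5 mm of the heights I expected. The spacer stopped where its grip on the mat said the seat would be.
- **Final pictures:** the stack stands round the stud with green under the flange and the stud tip and balls above the bushing. The worn parts and everything else look unmoved. The hand was empty and away from everything, with wrist force under 1 N.

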